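Hang the row mask on the plate nest's twin pins

TASK

Pick up the blue row mask by its black bar, hang it on the two steel pins of the well-plate nest with both holes over the pins, and press it gently down past the spring rollers until it lies flat and fully home on the grey seats; then let go. The pin carriage was left somewhere along its slide, so feel for the pins instead of forcing the mask down, and leave the tube rack, dish and marker alone.

Things in the scene. Friction and masses are not known exactly. Their poses are not given: they have to be found in the camera images.
- mask: row mask: blue plate 80 (x) x 210 (y) x 8 mm, about 0.25 kg, loose, lying flat on the worktop, black bar handle on top. Origin: centre of its underside; z up, y along its length. Two through holes of 10 mm diameter, centres on its y axis at y = -85 and +85 mm; two long slots beside the middle. The same after a half turn: either way round will do.
- mask_bar (a point): centre of the mask's black bar handle, 40 mm above the mask's underside at x = y = 0. The bar is 14 mm wide (x), 80 mm long (y) and 14 mm high, on two 10 mm posts at y = -30 and +30 mm; 25 mm are free below it, above the plate.
- nest: plate nest, fixed: pale aluminium base 115 (x) x 270 (y) x 10 mm with a clear well plate (top 23 mm up) in the middle. Origin: centre of its underside; z up, y along its length. On it a grey pin carriage, locked fast 0 to 8 mm to either side of the base's centre along the nest's x axis; where it stands is NOT part of any measured pose and must be felt or seen.
- nest_mid (a point): point of the base 64 mm above the nest's origin, level with the pin tips (it does not move with the carriage). On the carriage at y = -85 and +85 mm: grey seat blocks 64 (x) x 34 (y) mm, tops 28 mm above the nest's origin, each with a central upright steel pin, 8 mm diameter, the last 4 mm tapering to 5 mm at the tip.
- roller_level (a point): point of the base 41 mm above the nest's origin, level with the rollers' axes. At each end of the carriage an orange roller (12 mm diameter, 30 mm along x, axis at y = +-109 mm) yields outward on a spring. They stop a mask on the pins with its underside about 45 mm up; some 10 to 15 N down spreads them until it sits on the seats, underside 28 mm up.
- rack: black tube rack 110 x 83 x 30 mm with four small capped tubes standing in it, up to about 58 mm high, loose bystander behind the work; origin at the centre of its underside
- dish: closed petri dish, 66 mm across, 16 mm high, loose bystander in front; origin at the centre of its underside
- marker: marker pen with blue cap, 132 x 12 x 13 mm, lying, long axis x, loose bystander between the two; origin at its underside's centre

How it is judged:
By the outcome, as a careful person would: the job done as asked, in the order asked, and still so for the second after the job is handed in, with the robot touching nothing.
It also fails if it takes over 54 s, if anything falls off the work surface, if the arm or the gripper's body presses on something with over 40 N, if the wrist force passes 120 N, or if a joint passes its speed limit or range.

ROBOT

A 6-joint arm with a two-finger parallel gripper is mounted at the origin on a cart in front of the work surface, level with it; the furniture and walls round the work are solid. World frame = base frame: x ahead of the robot, y to its left, z up, the work surface at z = 0. Lengths are in m, angles in rad, forces in N, time in s.
With the tool pointing down it reaches from about 0.225 to 0.875 m from the base axis. Payload 3.4 kg.
Tool frame: the origin (TCP) lies at the very end of the fingers, on their centre line; the grasp point (between the pads) lies 19 mm behind it (manip.pinch_z is the distance from the TCP to the grasp point, in m); z points along the fingers, y is the line along which they close (so a half turn about z gives the same grasp; the last joint's range is limited). The gripper opens to 85 mm and grips with 20 to 120 N. Pads are 22 mm wide; open, the fingers measure 114 mm over their backs; the gripper's body (76 mm by 85 mm) begins 54 mm behind the grasp point. The pads swing forward as they close: fully open they stand 13 mm farther back than shut.
Start: joints at [1.046, 0.276, 1.505, -0, 1.361, -0.121], TCP at [0.226, 0.529, 0.231] pointing down, gripper open.
Joint ranges: [-2.89, 2.89], [-0.75, 2.08], [0.22, 2.7], [-1.18, 4.32], [0.11, 2.71], [-2.7, 2.7]. Speed limits (rad/s): [2.57, 2.57, 3.14, 3.14, 3.14, 3.14].

INTERFACE

Orientations are given as a unit quaternion [w, x, y, z].
In Python, from rig import manip gives the robot as it stands. The module is installed in compiled form; this text tells all that it offers.
- The arm moves only by the shell command python3 -m jog 'ROWS' [FORCE]. ROWS is JSON, a list of rows, each an object of numbers: "dx", "dy", "dz": the shift along the tool's x, y, z each as a share of 25 cm, from -1 to 1; "ax", "ay", "az": the turn, a rotation vector about the tool's x, y, z each as a share of 90 degrees, from -1 to 1; "grip": the opening, from -1 (shut) to 1 (fully open), so that 0 is half open. A call has 1 to 5 rows; each row is the pose to reach, as a shift and turn from the pose commanded when the call began, along the tool's axes at that moment; what a row does not reach only later rows make up. A row lasts 1/12 s, in which the tool goes at most 41.7 mm and 7.16 degrees, less where a joint would pass 70% of its speed; a pose out of reach is approached as far as the arm can. A call with a number of a shift or a turn outside -1 to 1 is refused whole. A call with a gripper value outside its range is refused whole. The fingers move at their own pace and stop on an object; FORCE is the grip in N (left out, the last holds). Time passes only in rows, so rows that repeat a pose let the fingers close. It gives the time, the measured TCP pose, the force, the opening and the grip force at its end, in the units of the state.
- manip.get_state(): the state, without advancing time (a new reading comes with each control period).
- manip.get_image(name): name is "scene" or "top" or "wrist"; returns a dict with "img" (384x512x3 uint8, red, green, blue), "mtx" (3x3 intrinsics, pixels), "k1" (the pictures are not rectified: a ray, as slopes to the right and down, at radius r is drawn at 1 + k1 r^2 times it, then the intrinsics apply), "world_to_cam" (4x4, takes a point from world to camera coordinates); the wrist camera has in their place "T_tool_cam" (4x4, takes a point from camera to tool coordinates, whose origin is the TCP and whose axes are the flange's). Camera axes: x right, y down, z forward; pixel columns grow to the right and rows downward; lengths in m; the calibration is good to about 2 mm. A picture is of the moment at which its call begins: read the wrist's pose just before it. There is no depth.
- manip.sign_off(): hands the job in; it is judged then, once.
The state is a dict: "clock": time; "qpos": joint angles; "qd": joint speeds; "effort": joint torques, N m; "position": TCP position; "ee_rot": TCP orientation; "contact_force": force on the tool from outside, world axes, zero at the start; "moment": the same for the moment, N m; "width": finger opening in m; "gripper_force": force on a finger pad.
Only numpy, scipy, OpenCV 4.12 (cv2) and the standard library are available. Lean on these libraries where they do the work, as an engineer would, in place of code of your own. Each camera call takes 0.05 s, during which the arm holds its last target. There are 200 camera calls.

## Working session

There is one attempt and no reset: what is moved stays moved. The work goes in short steps, Python scripts to look and compute and a shell command to move; the robot and the scene stay as the last step left them, time stands still between calls to the robot, and variables do not carry over. Pictures are saved under pics/ and viewed, at most 13 in all, crops included, and the job is handed in when it is done.

```bash
mkdir -p pics
cat > h.py <<'E'
import numpy as np, cv2
from rig import manip
from scipy.spatial.transform import Rotation as R
def rot(q): return R.from_quat([q[1],q[2],q[3],q[0]]).as_matrix()
def grab(name,fn=None):
    s=manip.get_state(); d=manip.get_image(name)
    if name=="wrist":
        T=np.eye(4);T[:3,:3]=rot(s["ee_rot"]);T[:3,3]=s["position"]
        d["c2w"]=T@np.array(d["T_tool_cam"])
    else: d["c2w"]=np.linalg.inv(np.array(d["world_to_cam"]))
    if fn: cv2.imwrite("pics/"+fn,d["img"][:,:,::-1])
    return d
def cast(d,uv,z):
    K=np.array(d["mtx"]);uv=np.atleast_2d(np.array(uv,float))
    p=np.c_[(uv[:,0]-K[0,2])/K[0,0],(uv[:,1]-K[1,2])/K[1,1]]
    q=p.copy()
    for _ in range(30): q=p/(1+d["k1"]*(q**2).sum(1,keepdims=True))
    r=np.c_[q,np.ones(len(q))]@d["c2w"][:3,:3].T
    o=d["c2w"][:3,3]
    return o+r*((z-o[2])/r[:,2])[:,None]
def st():
    s=manip.get_state();print({k:np.round(s[k],4).tolist() for k in("clock","position","ee_rot","qpos","contact_force","moment","width")})
E
python3 - <<'E'
from h import *
st()
a=grab("scene","s.png");b=grab("top","t.png");w=grab("wrist","w.png")
for d in(a,b,w):print(np.round(d["c2w"],3).tolist(),d["mtx"][0][0],d["k1"])
cv2.imwrite("pics/t2.png",cv2.resize(b["img"][:,:,::-1],(768,576)))
cv2.imwrite("pics/sw.png",cv2.resize(np.hstack([a["img"],w["img"]])[:,:,::-1],(800,300)))
E
```

```text
{'clock': 0.0, 'position': [0.2257, 0.5283, 0.2304], 'ee_rot': [-0.0003, 0.2005, 0.9797, -0.0009], 'qpos': [1.046, 0.2766, 1.5062, -0.0, 1.3607, -0.121], 'contact_force': [0.3775, -0.6516, 0.9544], 'moment': [0.0208, -0.0207, -0.0249], 'width': 0.0855}
[[0.582, -0.362, 0.728, -0.236], [-0.813, -0.266, 0.518, -0.525], [0.006, -0.893, -0.449, 0.561], [0.0, 0.0, 0.0, 1.0]] 483.6599931810643 0.05468628404162956
[[0.023, -0.994, 0.107, 0.434], [-0.999, -0.027, -0.037, 0.01], [0.04, -0.106, -0.994, 0.913], [0.0, 0.0, 0.0, 1.0]] 381.8550726712313 0.02419125832883345
[[0.394, 0.881, 0.262, 0.159], [0.919, -0.377, -0.112, 0.557], [-0.0, 0.285, -0.958, 0.374], [0.0, 0.0, 0.0, 1.0]] 305.4758537969328 -0.024809027894401887
```

View pics/t2.png

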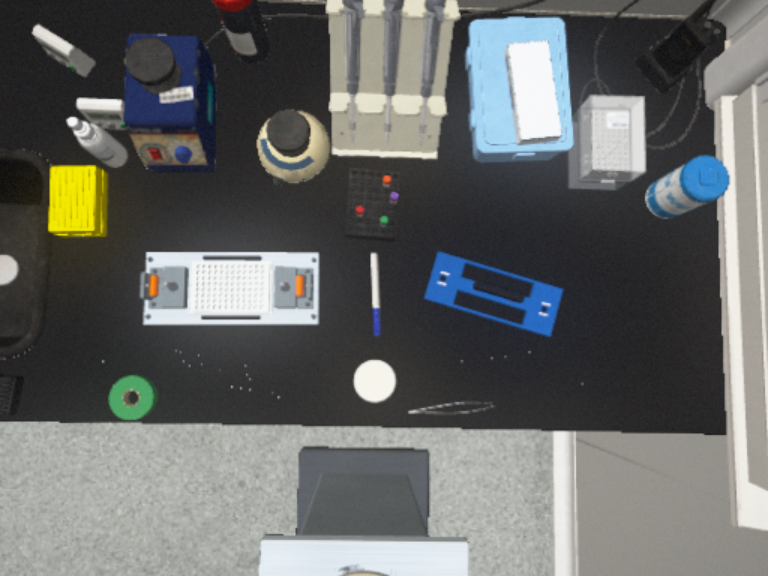

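View pics/sw.png

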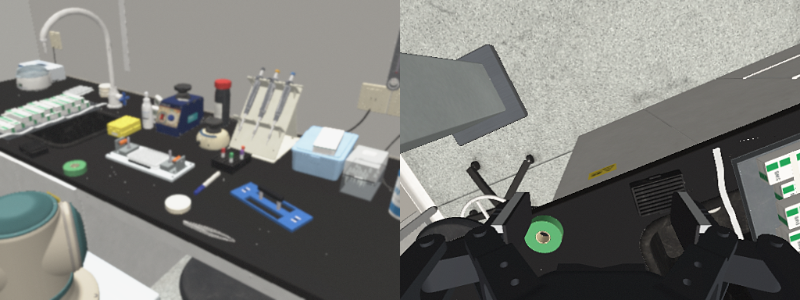

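The top view (shown at 1.5x) has the mask at about (493,293), turned roughly 15° with its bar at (503,287). The nest is at (231,288), with pins near (172,287) and (290,287). The marker, dish and rack lie between them. The wrist view shows only the tape and the cart.

Run:
```python
from h import *
d=grab("top"); im=d["img"]; hsv=cv2.cvtColor(im,cv2.COLOR_RGB2HSV)
def big(m,x0,x1,y0,y1):
    k=np.zeros_like(m);k[y0:y1,x0:x1]=m[y0:y1,x0:x1]
    c=max(cv2.findContours(k,cv2.RETR_EXTERNAL,cv2.CHAIN_APPROX_NONE)[0],key=cv2.contourArea)
    return c[:,0]
def rect(P):
    r=cv2.minAreaRect((P[:,:2]*1000).astype(np.float32));b=cv2.boxPoints(r)
    e=b[1]-b[0],b[2]-b[1];l=max(e,key=np.linalg.norm)
    print(np.round(r[0],1),np.round(r[1],1),"long axis deg",np.degrees(np.arctan2(l[1],l[0])))
bl=cv2.inRange(hsv,(100,120,70),(125,255,255))
rect(cast(d,big(bl,270,390,150,240),0.008))
wh=cv2.inRange(im,(130,130,130),(255,255,255))
c=big(cv2.morphologyEx(wh,cv2.MORPH_CLOSE,np.ones((5,5))),80,230,150,230)
rect(cast(d,c,0.010))
orr=cv2.inRange(hsv,(5,150,150),(20,255,255))
n,l,s,ce=cv2.connectedComponentsWithStats(orr[160:220,80:230])
for i in range(1,n):
    if s[i,4]>15: print("orange",s[i],np.round(cast(d,ce[i]+[80,160],0.041),4))
a=grab("scene")
big2=np.vstack([cv2.resize(im[155:225,80:225],(800,386),interpolation=2)[:,:,::-1]])
cv2.imwrite("pics/n.png",big2)
```

```text
[ 534.  -196.1] [212.6  83. ] long axis deg 74.48587
[531.1 220.5] [114.1 274.6] long axis deg -88.23057
orange [20 24  5 13 65] [[0.529  0.3279 0.041 ]]
orange [117  24   5  13  53] [[0.5349 0.1096 0.041 ]]
```

View pics/n.png

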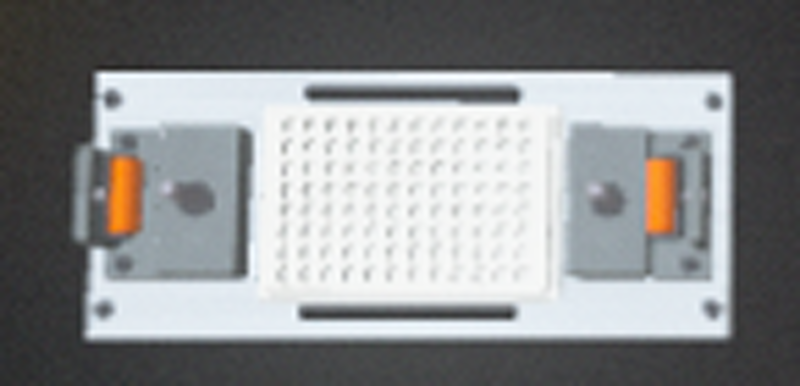

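Both objects are measured: the mask at (0.534,-0.196) with its long axis at 74.5°, and the nest at (0.531,0.2205) with its axis at 91.7°. Sizes agree with those given. Next I turn and travel to above the mask.

```bash
python3 -m jog '[{"az":0.39,"grip":1},{"az":0.39,"grip":1},{"az":0.39,"grip":1},{"az":0.39,"grip":1},{"az":0.39,"grip":1}]' >/dev/null
python3 -m jog '[{"az":0.39,"grip":1},{"az":0.39,"grip":1},{"az":0.39,"grip":1},{"az":0.39,"grip":1},{"az":0.39,"grip":1}]' >/dev/null
python3 -m jog '[{"az":0.136,"grip":1},{"az":0.136,"grip":1}]'
python3 -m jog '[{"dx":-0.616,"dy":0.49},{"dx":-0.616,"dy":0.49},{"dx":-0.616,"dy":0.49},{"dx":-0.616,"dy":0.49},{"dx":-0.616,"dy":0.49}]'
python3 - <<'E'
from h import *
st()
E
```

```text
{'clock': 0.25, 'position': [0.2258, 0.5286, 0.2309], 'ee_rot': [-0.0001, 0.2005, 0.9797, -0.0004], 'qpos': [1.046, 0.2762, 1.5055, 0.0, 1.3607, -0.121], 'contact_force': [0.167, -0.0313, 0.2603], 'moment': [-0.0081, -0.0426, -0.0405], 'width': 0.0855}schema error: expected keys dx, dy, dz, ax, ay, az, grip
schema error: expected keys dx, dy, dz, ax, ay, az, grip
schema error: expected keys dx, dy, dz, ax, ay, az, grip
schema error: expected keys dx, dy, dz, ax, ay, az, grip
```

```bash
python3 -m jog '[{"dx":0,"dy":0,"dz":0,"ax":0,"ay":0,"az":0.39,"grip":1},{"dx":0,"dy":0,"dz":0,"ax":0,"ay":0,"az":0.39,"grip":1},{"dx":0,"dy":0,"dz":0,"ax":0,"ay":0,"az":0.39,"grip":1},{"dx":0,"dy":0,"dz":0,"ax":0,"ay":0,"az":0.39,"grip":1},{"dx":0,"dy":0,"dz":0,"ax":0,"ay":0,"az":0.39,"grip":1}]'
python3 -m jog '[{"dx":0,"dy":0,"dz":0,"ax":0,"ay":0,"az":0.39,"grip":1},{"dx":0,"dy":0,"dz":0,"ax":0,"ay":0,"az":0.39,"grip":1},{"dx":0,"dy":0,"dz":0,"ax":0,"ay":0,"az":0.39,"grip":1},{"dx":0,"dy":0,"dz":0,"ax":0,"ay":0,"az":0.39,"grip":1},{"dx":0,"dy":0,"dz":0,"ax":0,"ay":0,"az":0.39,"grip":1}]'
python3 -m jog '[{"dx":0,"dy":0,"dz":0,"ax":0,"ay":0,"az":0.136,"grip":1},{"dx":0,"dy":0,"dz":0,"ax":0,"ay":0,"az":0.136,"grip":1}]'
python3 -m jog '[{"dx":-0.616,"dy":0.49,"dz":0,"ax":0,"ay":0,"az":0,"grip":1},{"dx":-0.616,"dy":0.49,"dz":0,"ax":0,"ay":0,"az":0,"grip":1},{"dx":-0.616,"dy":0.49,"dz":0,"ax":0,"ay":0,"az":0,"grip":1},{"dx":-0.616,"dy":0.49,"dz":0,"ax":0,"ay":0,"az":0,"grip":1},{"dx":-0.616,"dy":0.49,"dz":0,"ax":0,"ay":0,"az":0,"grip":1}]'
python3 - <<'E'
from h import *
st()
E
```

```text
clock: 0.67
position: [0.2259, 0.5287, 0.2312]
ee_rot: [-0.0, 0.489, 0.872, -0.0]
contact_force: [0.8, 0.6, -0.4]
width: 0.0853
gripper_force: 0.0
clock: 1.08
position: [0.2259, 0.5287, 0.2311]
ee_rot: [0.0, 0.729, 0.684, -0.0]
contact_force: [0.3, -0.2, -0.6]
width: 0.0858
gripper_force: 0.0
clock: 1.25
position: [0.2259, 0.5287, 0.2312]
ee_rot: [0.0, 0.798, 0.603, -0.0]
contact_force: [-0.8, -0.3, 0.9]
width: 0.0855
gripper_force: 0.0
clock: 1.67
position: [0.3029, 0.3446, 0.2312]
ee_rot: [0.001, 0.796, 0.605, -0.0]
contact_force: [1.5, -0.5, -0.7]
width: 0.0856
gripper_force: 0.0
{'clock': 1.6667, 'position': [0.3029, 0.3446, 0.2312], 'ee_rot': [0.0007, 0.7965, 0.6047, -0.0003], 'qpos': [0.699, 0.1, 1.7334, -0.0014, 1.3089, 0.9714], 'contact_force': [1.5421, -0.5186, -0.6543], 'moment': [-0.0054, -0.0193, 0.0366], 'width': 0.0856}
```

```bash
python3 -m jog '[{"dx":-0.616,"dy":0.49,"dz":0,"ax":0,"ay":0,"az":0,"grip":1},{"dx":-0.616,"dy":0.49,"dz":0,"ax":0,"ay":0,"az":0,"grip":1},{"dx":-0.616,"dy":0.49,"dz":0,"ax":0,"ay":0,"az":0,"grip":1},{"dx":-0.616,"dy":0.49,"dz":0,"ax":0,"ay":0,"az":0,"grip":1},{"dx":-0.616,"dy":0.49,"dz":0,"ax":0,"ay":0,"az":0,"grip":1}]' >/dev/null
python3 -m jog '[{"dx":-0.616,"dy":0.49,"dz":0,"ax":0,"ay":0,"az":0,"grip":1},{"dx":-0.616,"dy":0.49,"dz":0,"ax":0,"ay":0,"az":0,"grip":1},{"dx":-0.616,"dy":0.49,"dz":0,"ax":0,"ay":0,"az":0,"grip":1},{"dx":-0.616,"dy":0.49,"dz":0,"ax":0,"ay":0,"az":0,"grip":1},{"dx":-0.616,"dy":0.49,"dz":0,"ax":0,"ay":0,"az":0,"grip":1}]' >/dev/null
python3 -m jog '[{"dx":-0.616,"dy":0.49,"dz":0,"ax":0,"ay":0,"az":0,"grip":1},{"dx":-0.616,"dy":0.49,"dz":0,"ax":0,"ay":0,"az":0,"grip":1},{"dx":-0.616,"dy":0.49,"dz":0,"ax":0,"ay":0,"az":0,"grip":1},{"dx":-0.616,"dy":0.49,"dz":0,"ax":0,"ay":0,"az":0,"grip":1},{"dx":-0.616,"dy":0.49,"dz":0,"ax":0,"ay":0,"az":0,"grip":1}]' >/dev/null
python3 -m jog '[{"dx":0,"dy":0,"dz":0,"ax":0,"ay":0,"az":0,"grip":1},{"dx":0,"dy":0,"dz":0,"ax":0,"ay":0,"az":0,"grip":1}]' >/dev/null
python3 - <<'E'
from h import *
st(); d=grab("wrist","w2.png"); print(np.round(d["c2w"],3).tolist())
hsv=cv2.cvtColor(d["img"],cv2.COLOR_RGB2HSV)
bl=cv2.inRange(hsv,(100,120,60),(125,255,255))
c=max(cv2.findContours(bl,cv2.RETR_EXTERNAL,cv2.CHAIN_APPROX_NONE)[0],key=cv2.contourArea)[:,0]
P=cast(d,c,0.008); r=cv2.minAreaRect((P[:,:2]*1000).astype(np.float32)); print(r)
E
```

```text
{'clock': 3.0833, 'position': [0.5327, -0.1975, 0.2305], 'ee_rot': [-0.0008, 0.7972, 0.6037, -0.0002], 'qpos': [-0.4778, 0.2668, 1.52, 0.0004, 1.3563, -0.2034], 'contact_force': [-0.7773, 0.3116, -0.2422], 'moment': [-0.0069, 0.0305, -0.0077], 'width': 0.0853}
[[0.962, -0.26, -0.079, 0.552], [-0.272, -0.923, -0.273, -0.128], [-0.002, 0.284, -0.959, 0.374], [0.0, 0.0, 0.0, 1.0]]
((534.2120361328125, -195.16128540039062), (211.24998474121094, 81.8794174194336), 74.50997161865234)
```

View pics/w2.png

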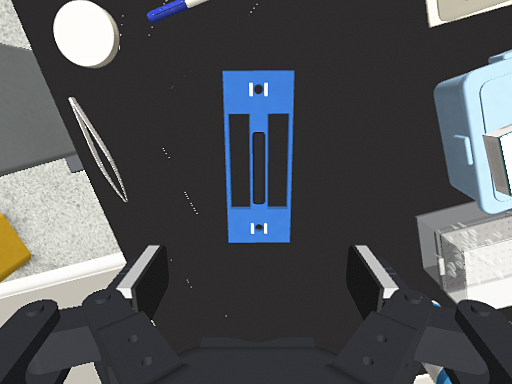

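The wrist view shows the mask centred at about (259,157), with the bar spanning (259,132–205) and lined up with the fingers. It agrees with the top view to 1 mm. Descend and grip.

```bash
python3 -m jog '[{"dx":0.008,"dy":0.0035,"dz":0.15,"ax":0,"ay":0,"az":0,"grip":1},{"dx":0.008,"dy":0.0035,"dz":0.3,"ax":0,"ay":0,"az":0,"grip":1},{"dx":0.008,"dy":0.0035,"dz":0.46,"ax":0,"ay":0,"az":0,"grip":1},{"dx":0.008,"dy":0.0035,"dz":0.6,"ax":0,"ay":0,"az":0,"grip":1},{"dx":0.008,"dy":0.0035,"dz":0.72,"ax":0,"ay":0,"az":0,"grip":1}]'
python3 -m jog '[{"dx":0,"dy":0,"dz":0.07,"ax":0,"ay":0,"az":0,"grip":1},{"dx":0,"dy":0,"dz":0.12,"ax":0,"ay":0,"az":0,"grip":1},{"dx":0,"dy":0,"dz":0.12,"ax":0,"ay":0,"az":0,"grip":1}]'
python3 -m jog '[{"dx":0,"dy":0,"dz":0,"ax":0,"ay":0,"az":0,"grip":-0.6},{"dx":0,"dy":0,"dz":0,"ax":0,"ay":0,"az":0,"grip":-1},{"dx":0,"dy":0,"dz":0,"ax":0,"ay":0,"az":0,"grip":-1},{"dx":0,"dy":0,"dz":0,"ax":0,"ay":0,"az":0,"grip":-1},{"dx":0,"dy":0,"dz":0,"ax":0,"ay":0,"az":0,"grip":-1}]' 60
python3 -m jog '[{"dx":0,"dy":0,"dz":0,"ax":0,"ay":0,"az":0,"grip":-1},{"dx":0,"dy":0,"dz":0,"ax":0,"ay":0,"az":0,"grip":-1},{"dx":0,"dy":0,"dz":0,"ax":0,"ay":0,"az":0,"grip":-1},{"dx":0,"dy":0,"dz":0,"ax":0,"ay":0,"az":0,"grip":-1}]' 60
```

```text
clock: 3.55
position: [0.5322, -0.1918, 0.0496]
ee_rot: [-0.001, 0.796, 0.606, -0.0]
contact_force: [0.0, 0.3, 0.3]
width: 0.0853
gripper_force: 0.0
clock: 3.8
position: [0.5312, -0.1915, 0.0189]
ee_rot: [-0.003, 0.796, 0.605, -0.001]
contact_force: [-0.0, 1.1, -0.6]
width: 0.0855
gripper_force: 0.0
clock: 4.22
position: [0.5345, -0.1946, 0.0224]
ee_rot: [0.001, 0.796, 0.605, 0.0]
contact_force: [-0.4, -0.9, -0.0]
width: 0.0257
gripper_force: 0.0
clock: 4.55
position: [0.5345, -0.1947, 0.0222]
ee_rot: [0.001, 0.796, 0.605, 0.0]
contact_force: [0.0, 0.7, 5.9]
width: 0.013
gripper_force: 59.5
```

Gripped (width 13 mm, 59 N). Now lift, rotate to the nest angle, and stop short so the wrist camera can see the near pin past the mask.

```bash
python3 -m jog '[{"dx":0,"dy":0,"dz":-0.08,"ax":0,"ay":0,"az":0,"grip":-1},{"dx":0,"dy":0,"dz":-0.2,"ax":0,"ay":0,"az":0,"grip":-1},{"dx":0,"dy":0,"dz":-0.33,"ax":0,"ay":0,"az":0,"grip":-1},{"dx":0,"dy":0,"dz":-0.46,"ax":0,"ay":0,"az":0,"grip":-1},{"dx":0,"dy":0,"dz":-0.6,"ax":0,"ay":0,"az":0,"grip":-1}]'
python3 -m jog '[{"dx":0,"dy":0,"dz":0,"ax":0,"ay":0,"az":-0.06,"grip":-1},{"dx":0,"dy":0,"dz":0,"ax":0,"ay":0,"az":-0.13,"grip":-1},{"dx":0,"dy":0,"dz":0,"ax":0,"ay":0,"az":-0.19,"grip":-1}]'
python3 -m jog '[{"dx":0.12,"dy":0,"dz":0,"ax":0,"ay":0,"az":0,"grip":-1},{"dx":0.28,"dy":0,"dz":0,"ax":0,"ay":0,"az":0,"grip":-1},{"dx":0.44,"dy":0,"dz":0,"ax":0,"ay":0,"az":0,"grip":-1},{"dx":0.6,"dy":0.01,"dz":0,"ax":0,"ay":0,"az":0,"grip":-1},{"dx":0.7,"dy":0.015,"dz":0,"ax":0,"ay":0,"az":0,"grip":-1}]' >/dev/null
python3 -m jog '[{"dx":0,"dy":0,"dz":0,"ax":0,"ay":0,"az":0,"grip":-1},{"dx":0,"dy":0,"dz":0,"ax":0,"ay":0,"az":0,"grip":-1},{"dx":0,"dy":0,"dz":0,"ax":0,"ay":0,"az":0,"grip":-1},{"dx":0,"dy":0,"dz":0,"ax":0,"ay":0,"az":0,"grip":-1}]' >/dev/null
python3 - <<'E'
from h import *
st(); d=grab("wrist","w3.png")
E
```

```text
clock: 4.97
position: [0.5326, -0.194, 0.1714]
ee_rot: [-0.002, 0.796, 0.605, -0.001]
contact_force: [1.1, -0.3, -2.6]
width: 0.0131
gripper_force: 59.2
clock: 5.22
position: [0.5335, -0.1944, 0.1715]
ee_rot: [-0.0, 0.696, 0.718, -0.0]
contact_force: [-1.0, -0.4, -3.8]
width: 0.0131
gripper_force: 59.2
{'clock': 5.9667, 'position': [0.5329, -0.0205, 0.1709], 'ee_rot': [-0.0001, 0.698, 0.7161, -0.0004], 'qpos': [-0.1685, 0.2559, 1.6903, -0.0006, 1.196, -0.1939], 'contact_force': [0.4702, -0.0349, -2.5578], 'moment': [-0.007, 0.003, -0.0509], 'width': 0.0126}
```

View pics/w3.png

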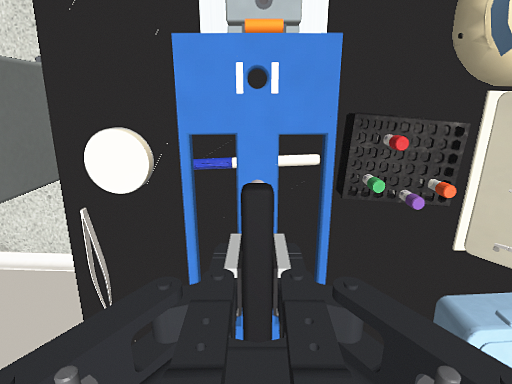

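The wrist view shows the held mask with its front hole at (258,77). The nest is just ahead, with an orange roller at (264,26) and the pin near (264,3). Move 30 mm closer, then measure the hole and near pin together.

```bash
python3 -m jog '[{"dx":0.06,"dy":0,"dz":-0.04,"ax":0,"ay":0,"az":0,"grip":-1},{"dx":0.12,"dy":0,"dz":-0.1,"ax":0,"ay":0,"az":0,"grip":-1},{"dx":0.12,"dy":0,"dz":-0.1,"ax":0,"ay":0,"az":0,"grip":-1},{"dx":0.12,"dy":0,"dz":-0.1,"ax":0,"ay":0,"az":0,"grip":-1}]' >/dev/null
python3 - <<'E'
from h import *
st(); d=grab("wrist")
cv2.imwrite("pics/w4.png",cv2.resize(d["img"][0:130,160:370,::-1],(800,495),interpolation=2))
E
```

```text
{'clock': 6.35, 'position': [0.5329, 0.0097, 0.1969], 'ee_rot': [0.001, 0.6977, 0.7164, 0.0004], 'qpos': [-0.112, 0.2341, 1.6518, -0.0006, 1.2537, -0.1382], 'contact_force': [0.3201, 0.2372, -1.9965], 'moment': [-0.0101, 0.0605, -0.0027], 'width': 0.0127}
```

View pics/w4.png

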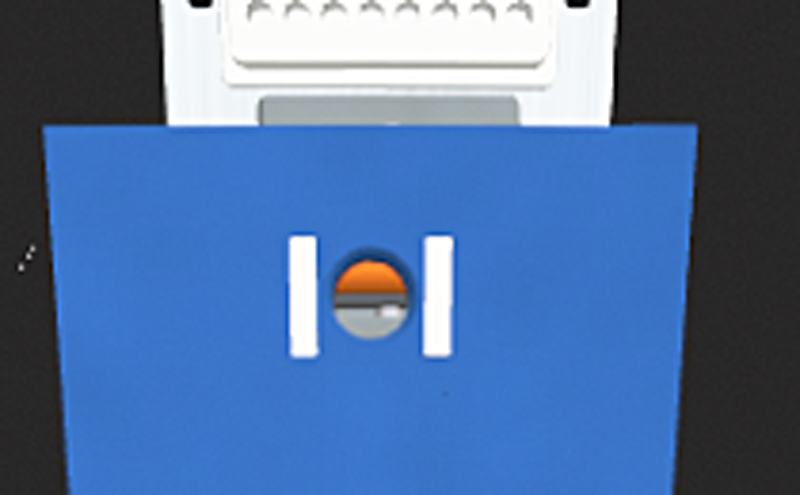

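The crop shows the front seat block spanning columns 258–520 and the base 166–612, both centred at about 389. The hole is at (372,297), and the pin tip is just appearing at (392,124). I'll convert these and then check the far pin.

```bash
cat > m.py <<'E'
from h import *
def hole(d,zt):
    hsv=cv2.cvtColor(d["img"],cv2.COLOR_RGB2HSV)
    bl=cv2.inRange(hsv,(100,120,60),(125,255,255))
    cs,h=cv2.findContours(bl,cv2.RETR_CCOMP,cv2.CHAIN_APPROX_NONE); out=[]
    for c,hh in zip(cs,h[0]):
        if hh[3]>=0 and cv2.contourArea(c)>80:
            P=cast(d,c[:,0],zt); (r,s,a)=cv2.minAreaRect((P[:,:2]*1000).astype(np.float32))
            if 7<min(s)and max(s)<15: out.append(r);print("hole",np.round(r,1),np.round(s,1))
    return out
E
python3 - <<'E'
from m import *
s=manip.get_state(); d=grab("wrist"); g=d["img"].astype(float)
hole(d,s["position"][2]-0.0222+0.008)
for v in (27,28,29,30):
    row=cv2.GaussianBlur(g,(3,1),0)[v].mean(1)[190:335]; e=np.diff(row); i=[k for k in range(1,143) if abs(e[k])>12 and abs(e[k])>=abs(e[k-1]) and abs(e[k])>abs(e[k+1])]
    u=[k+190.5 for k in i]; print(v,u,np.round(e[i]))
    L=[(k+190.5,v) for k in i]
    print(np.round(cast(d,L,0.010)[:,0],4),np.round(cast(d,L,0.028)[:,0],4))
print("tip",cast(d,[(262.9,32.5)],.064))
E
python3 -m jog '[{"dx":0.12,"dy":0,"dz":0,"ax":0,"ay":0,"az":0,"grip":-1},{"dx":0.26,"dy":0,"dz":0,"ax":0,"ay":0,"az":0,"grip":-1},{"dx":0.38,"dy":0,"dz":0,"ax":0,"ay":0,"az":0,"grip":-1},{"dx":0.48,"dy":0,"dz":0,"ax":0,"ay":0,"az":0,"grip":-1},{"dx":0.48,"dy":0,"dz":0,"ax":0,"ay":0,"az":0,"grip":-1}]' >/dev/null
python3 -m jog '[{"dx":0,"dy":0,"dz":0,"ax":0,"ay":0,"az":0,"grip":-1},{"dx":0,"dy":0,"dz":0,"ax":0,"ay":0,"az":0,"grip":-1}]'
python3 - <<'E'
from m import *
s=manip.get_state(); d=grab("wrist")
hole(d,s["position"][2]-0.0222+0.008)
cv2.imwrite("pics/w5.png",cv2.resize(d["img"][0:130,160:370,::-1],(800,495),interpolation=2))
E
```

```text
hole [529.5  93.5] [10.2 10.1]
27 [203.5, 227.5, 297.5, 321.5] [  88.  -40.   32. -103.]
[0.476  0.4995 0.5678 0.5912] [0.479  0.5011 0.5657 0.5879]
28 [203.5, 227.5, 296.5, 321.5] [ 86. -40.  32. -90.]
[0.476  0.4995 0.5669 0.5913] [0.479  0.5011 0.5648 0.588 ]
29 [203.5, 227.5, 296.5, 320.5] [ 84. -40.  32. -90.]
[0.476  0.4995 0.5669 0.5904] [0.479  0.5011 0.5649 0.5871]
30 [203.5, 227.5, 296.5, 320.5] [ 82. -41.  32. -90.]
[0.476  0.4995 0.567  0.5905] [0.4789 0.5011 0.5649 0.5872]
tip [[0.53349655 0.13755386 0.064     ]]
clock: 7.03
position: [0.5288, 0.1294, 0.1956]
ee_rot: [-0.0, 0.698, 0.716, -0.001]
contact_force: [-0.4, -0.2, -2.4]
width: 0.0129
gripper_force: 59.2
hole [526.3 213.2] [10.4 10.5]
```

View pics/w5.png

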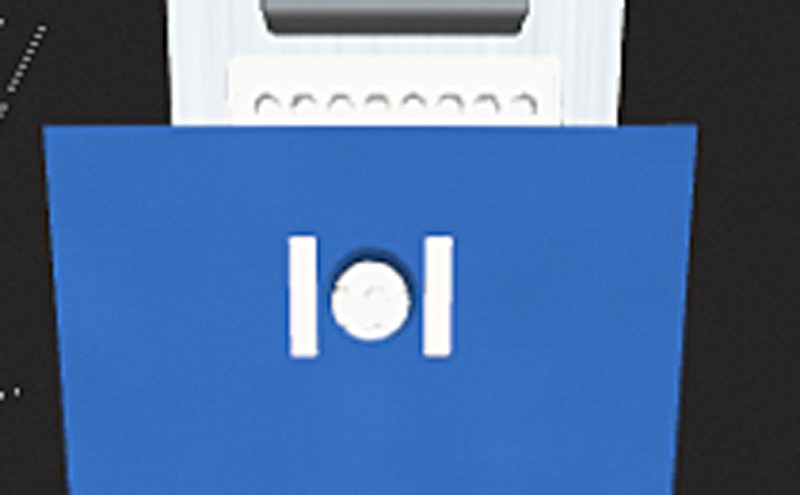

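The front hole is now over white wells, and the far seat is at the top, columns 262–528. The near seat measured x 0.501–0.565 (64 mm wide, centre 0.533), so the near pin is at about (0.5333,0.1375). Move 35 mm on to see the far pin.

```bash
python3 -m jog '[{"dx":0.07,"dy":0,"dz":0,"ax":0,"ay":0,"az":0,"grip":-1},{"dx":0.132,"dy":0,"dz":0,"ax":0,"ay":0,"az":0,"grip":-1},{"dx":0.132,"dy":0,"dz":0,"ax":0,"ay":0,"az":0,"grip":-1},{"dx":0.132,"dy":0,"dz":0,"ax":0,"ay":0,"az":0,"grip":-1},{"dx":0.132,"dy":0,"dz":0,"ax":0,"ay":0,"az":0,"grip":-1}]'
python3 - <<'E'
from m import *
s=manip.get_state(); d=grab("wrist","w6f.png");g=d["img"].astype(float)
hole(d,s["position"][2]-0.0222+0.008)
for v in (3,8,13,18,23,28):
    row=cv2.GaussianBlur(g,(3,1),0)[v].mean(1)[190:335]; e=np.diff(row); i=[k for k in range(1,143) if abs(e[k])>12 and abs(e[k])>=abs(e[k-1]) and abs(e[k])>abs(e[k+1])]
    L=[(k+190.5,v) for k in i]
    print(v,np.round(e[i]),np.round(cast(d,L,0.010)[:,0],4),np.round(cast(d,L,0.028)[:,0],4))
cv2.imwrite("pics/w6.png",cv2.resize(d["img"][0:70,200:330,::-1],(800,431),interpolation=2))
E
```

```text
clock: 7.5
position: [0.5282, 0.1621, 0.1962]
ee_rot: [0.0, 0.698, 0.716, -0.0]
contact_force: [-0.2, -0.2, -3.2]
width: 0.0127
gripper_force: 59.2
hole [525.8 245.9] [10.4 10.5]
3 [  99.  -50.   56. -118.] [0.4714 0.4964 0.5615 0.5865] [0.4744 0.498  0.5596 0.5832]
8 [ 89. -59.  17.  47. -99.] [0.4723 0.4954 0.4973 0.5627 0.5868] [0.4752 0.4971 0.4989 0.5607 0.5835]
13 [104. -61.  20.  49. -28.  50. -95.] [0.4722 0.4954 0.4974 0.5273 0.5321 0.563  0.5862] [0.4752 0.4971 0.4989 0.5272 0.5318 0.561  0.5829]
18 [ 113.  -53.  -24.   31.   45. -115.] [0.4721 0.4954 0.5226 0.5361 0.5633 0.5865] [0.4751 0.4971 0.5228 0.5356 0.5612 0.5832]
23 [ 105.  -56.  -27.   28.   39. -118.] [0.472  0.4954 0.5217 0.5372 0.5635 0.5869] [0.475  0.4971 0.5219 0.5366 0.5615 0.5836]
28 [ 82. -44. -29.  27.  42. -97.] [0.472  0.4954 0.5237 0.5364 0.5638 0.5872] [0.4749 0.4971 0.5239 0.5359 0.5617 0.5839]
```

View pics/w6.png

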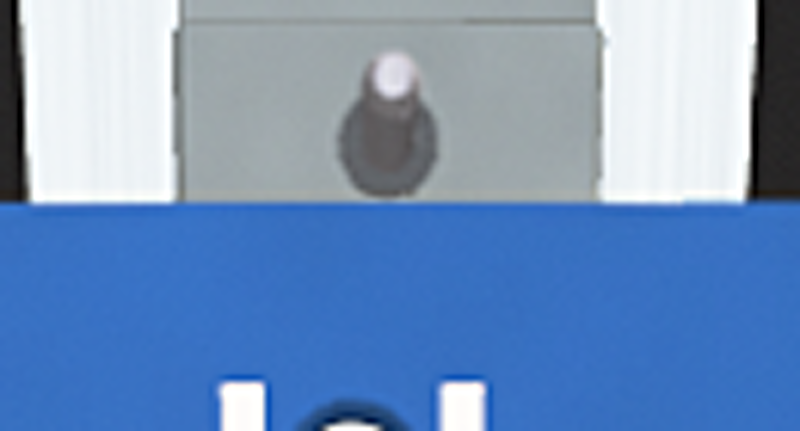

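The far pin tip stands out at crop (393,74), which is pixel (263.4,11.6). The seat runs from x 0.4975 to 0.5612.

Run:
```python
from m import *
s=manip.get_state(); d=grab("wrist"); far=cast(d,[(263.4,11.6)],.064)[0]
h=np.array(hole(d,s["position"][2]-0.0222+0.008)[0])/1000
print(far); R0=rot(s["ee_rot"]); p=np.array(s["position"])
near=np.array([.5333,.1375]); ax=far[:2]-near; print("spacing",np.linalg.norm(ax),np.degrees(np.arctan2(ax[1],ax[0])))
print("tool x deg",np.degrees(np.arctan2(R0[1,0],R0[0,0])))
print("hole in tool",R0.T@np.r_[h-p[:2],0], "pin-hole in tool, shares",R0.T@np.r_[far[:2]-h,0]/.25, R0.T@np.r_[far[:2]-h,0])
```

```text
hole [525.8 246. ] [10.4 10.5]
[0.52940772 0.30567888 0.064     ]
spacing 0.16822391657279964 91.32579814657961
tool x deg 91.4585485109243
hole in tool [ 8.38855363e-02 -3.11753961e-04 -7.02568698e-05] pin-hole in tool, shares [ 2.38247847e-01  2.06261395e-02 -2.04678136e-04] [ 5.95619617e-02  5.15653487e-03 -5.11695341e-05]
```

```bash
python3 -m jog '[{"dx":0.1,"dy":0.01,"dz":0,"ax":0,"ay":0,"az":0,"grip":-1},{"dx":0.2,"dy":0.0206,"dz":0.06,"ax":0,"ay":0,"az":0,"grip":-1},{"dx":0.24,"dy":0.0206,"dz":0.18,"ax":0,"ay":0,"az":0,"grip":-1},{"dx":0.24,"dy":0.0206,"dz":0.3,"ax":0,"ay":0,"az":0,"grip":-1},{"dx":0.24,"dy":0.0206,"dz":0.39,"ax":0,"ay":0,"az":0,"grip":-1}]' >/dev/null
python3 -m jog '[{"dx":0,"dy":0,"dz":0,"ax":0,"ay":0,"az":0,"grip":-1},{"dx":0,"dy":0,"dz":0,"ax":0,"ay":0,"az":0,"grip":-1},{"dx":0,"dy":0,"dz":0,"ax":0,"ay":0,"az":0,"grip":-1}]'
python3 - <<'E'
from m import *
st(); s=manip.get_state(); d=grab("wrist","w7f.png")
h=hole(d,s["position"][2]-0.0222+0.008)
cv2.imwrite("pics/w7.png",cv2.resize(d["img"][30:110,200:330,::-1],(800,492),interpolation=2))
E
```

```text
clock: 8.27
position: [0.5331, 0.2234, 0.1002]
ee_rot: [0.001, 0.698, 0.716, 0.001]
contact_force: [0.7, -0.0, -2.0]
width: 0.0126
gripper_force: 59.2
{'clock': 8.2667, 'position': [0.5331, 0.2234, 0.1002], 'ee_rot': [0.0007, 0.6979, 0.7162, 0.0011], 'qpos': [0.2766, 0.3803, 1.6962, -0.0001, 1.0625, 0.2508], 'contact_force': [0.7137, -0.0093, -1.9985], 'moment': [0.0345, -0.0397, 0.0037], 'width': 0.0126}
hole [530.4 307.3] [10.1 10. ]
```

View pics/w7.png

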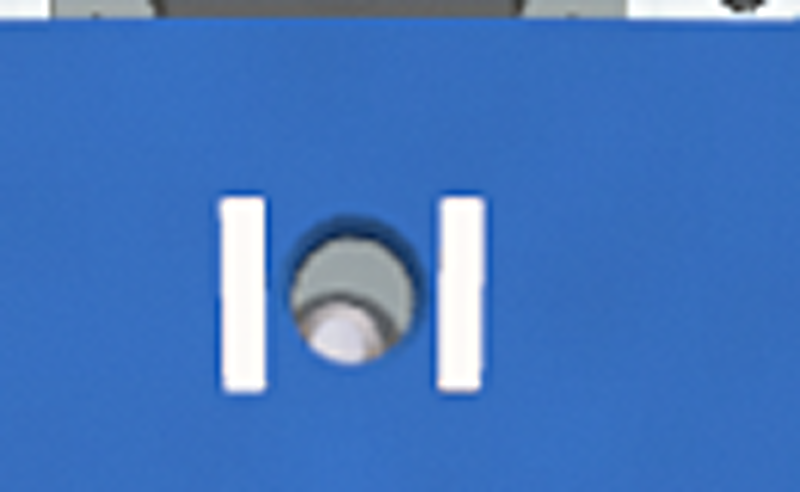

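Through the front hole (crop centre about (352,290)) the far pin's tip shows at about (343,335), a little toward the robot end. Convert it.

Run:
```python
from m import *
s=manip.get_state(); d=grab("wrist"); h=np.array(hole(d,s["position"][2]-0.0222+0.008)[0])/1000
R0=rot(s["ee_rot"])
for uv in [(255.3,83.9),(255.3,83)]:
    far=cast(d,[uv],.064)[0]; print(far,R0.T@np.r_[far[:2]-h,0]*1000)
print(np.round(s["position"],4))
```

```text
hole [530.8 307.5] [10.2 10. ]
[0.5302211  0.30629504 0.064     ] [-1.17286466 -0.64006163 -0.00354801]
[0.53020975 0.30677184 0.064     ] [-0.69593098 -0.63902576 -0.00310487]
[0.5335 0.2236 0.1007]
```

```bash
python3 -m jog '[{"dx":-0.004,"dy":-0.002,"dz":0.02,"ax":0,"ay":0,"az":0,"grip":-1},{"dx":-0.004,"dy":-0.002,"dz":0.04,"ax":0,"ay":0,"az":0,"grip":-1},{"dx":-0.004,"dy":-0.002,"dz":0.055,"ax":0,"ay":0,"az":0,"grip":-1},{"dx":-0.004,"dy":-0.002,"dz":0.065,"ax":0,"ay":0,"az":0,"grip":-1},{"dx":-0.004,"dy":-0.002,"dz":0.07,"ax":0,"ay":0,"az":0,"grip":-1}]'
python3 -m jog '[{"dx":0,"dy":0,"dz":0.005,"ax":0,"ay":0,"az":0,"grip":-1},{"dx":0,"dy":0,"dz":0.01,"ax":0,"ay":0,"az":0,"grip":-1},{"dx":0,"dy":0,"dz":0.01,"ax":0,"ay":0,"az":0,"grip":-1},{"dx":0,"dy":0,"dz":0.01,"ax":0,"ay":0,"az":0,"grip":-1}]'
python3 - <<'E'
from m import *
st(); s=manip.get_state(); d=grab("wrist","w8f.png")
h=np.array(hole(d,s["position"][2]-0.0222+0.008))
cv2.imwrite("pics/w8.png",cv2.resize(d["img"][30:110,200:330,::-1],(800,492),interpolation=2))
E
```

```text
clock: 8.78
position: [0.5314, 0.222, 0.0811]
ee_rot: [0.001, 0.698, 0.717, -0.0]
contact_force: [0.8, -3.5, -0.5]
width: 0.0129
gripper_force: 59.5
clock: 9.12
position: [0.5315, 0.222, 0.0786]
ee_rot: [0.001, 0.698, 0.717, -0.0]
contact_force: [0.9, -4.0, -3.9]
width: 0.0131
gripper_force: 59.2
{'clock': 9.1167, 'position': [0.5315, 0.222, 0.0786], 'ee_rot': [0.0005, 0.6975, 0.7166, -0.0002], 'qpos': [0.2756, 0.4012, 1.7251, -0.0013, 1.0152, 0.2494], 'contact_force': [0.9028, -4.0047, -3.8712], 'moment': [-0.7614, -0.3252, -0.0279], 'width': 0.0131}
hole [529.  305.8] [9.8 9.7]
```

View pics/w8.png

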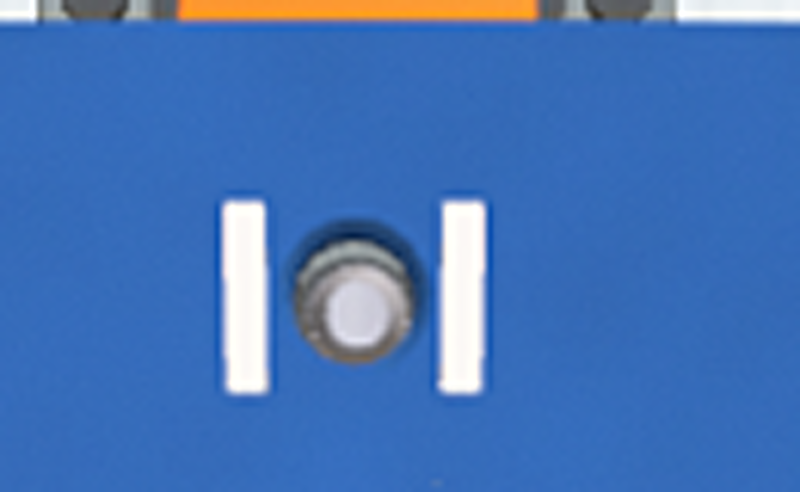

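The pin tip is inside the hole (crop (357,310)). A sideways force of -4 N in y says the mask sits about 1 mm too far in +y. Relieve that and go down to the rollers.

```bash
python3 -m jog '[{"dx":-0.004,"dy":0,"dz":0,"ax":0,"ay":0,"az":0,"grip":-1},{"dx":-0.004,"dy":0,"dz":0.01,"ax":0,"ay":0,"az":0,"grip":-1},{"dx":-0.004,"dy":0,"dz":0.01,"ax":0,"ay":0,"az":0,"grip":-1}]'
python3 -m jog '[{"dx":0,"dy":0,"dz":0.01,"ax":0,"ay":0,"az":0,"grip":-1},{"dx":0,"dy":0,"dz":0.02,"ax":0,"ay":0,"az":0,"grip":-1},{"dx":0,"dy":0,"dz":0.02,"ax":0,"ay":0,"az":0,"grip":-1},{"dx":0,"dy":0,"dz":0.02,"ax":0,"ay":0,"az":0,"grip":-1}]'
python3 -c "from h import *;st()"
```

```text
clock: 9.42
position: [0.5313, 0.2218, 0.0761]
ee_rot: [-0.0, 0.698, 0.716, 0.0]
contact_force: [1.3, -2.2, -2.8]
width: 0.0126
gripper_force: 59.3
clock: 9.75
position: [0.5313, 0.2217, 0.0709]
ee_rot: [-0.0, 0.698, 0.716, 0.0]
contact_force: [1.3, -1.8, -3.9]
width: 0.0127
gripper_force: 59.2
{'clock': 9.75, 'position': [0.5313, 0.2217, 0.0709], 'ee_rot': [-0.0001, 0.6977, 0.7164, 0.0001], 'qpos': [0.2743, 0.409, 1.735, 0.0003, 0.9976, 0.2477], 'contact_force': [1.284, -1.7904, -3.9286], 'moment': [-0.4221, -0.3223, -0.0136], 'width': 0.0127}
```

```bash
python3 -m jog '[{"dx":-0.003,"dy":0.002,"dz":0.005,"ax":0,"ay":0,"az":0,"grip":-1},{"dx":-0.003,"dy":0.002,"dz":0.015,"ax":0,"ay":0,"az":0,"grip":-1},{"dx":-0.003,"dy":0.002,"dz":0.025,"ax":0,"ay":0,"az":0,"grip":-1},{"dx":-0.003,"dy":0.002,"dz":0.025,"ax":0,"ay":0,"az":0,"grip":-1}]'
python3 -m jog '[{"dx":0,"dy":0,"dz":0.01,"ax":0,"ay":0,"az":0,"grip":-1},{"dx":0,"dy":0,"dz":0.02,"ax":0,"ay":0,"az":0,"grip":-1},{"dx":0,"dy":0,"dz":0.02,"ax":0,"ay":0,"az":0,"grip":-1},{"dx":0,"dy":0,"dz":0.02,"ax":0,"ay":0,"az":0,"grip":-1}]'
python3 -c "from h import *;st()"
```

```text
clock: 10.08
position: [0.5316, 0.2209, 0.0655]
ee_rot: [-0.0, 0.698, 0.716, 0.0]
contact_force: [0.0, -2.4, 2.0]
width: 0.0129
gripper_force: 60.0
clock: 10.42
position: [0.5316, 0.2209, 0.0599]
ee_rot: [-0.0, 0.698, 0.716, -0.0]
contact_force: [-0.2, -1.5, -2.4]
width: 0.013
gripper_force: 59.5
{'clock': 10.4167, 'position': [0.5316, 0.2209, 0.0599], 'ee_rot': [-0.0001, 0.6976, 0.7164, -0.0001], 'qpos': [0.2729, 0.4214, 1.7476, 0.0002, 0.9729, 0.2462], 'contact_force': [-0.173, -1.4533, -2.3956], 'moment': [-0.3109, -0.0857, -0.0288], 'width': 0.013}
```

```bash
python3 -m jog '[{"dx":0,"dy":0,"dz":0.01,"ax":0,"ay":0,"az":0,"grip":-1},{"dx":0,"dy":0,"dz":0.02,"ax":0,"ay":0,"az":0,"grip":-1},{"dx":0,"dy":0,"dz":0.02,"ax":0,"ay":0,"az":0,"grip":-1},{"dx":0,"dy":0,"dz":0.02,"ax":0,"ay":0,"az":0,"grip":-1}]'
python3 -m jog '[{"dx":0,"dy":0,"dz":0.01,"ax":0,"ay":0,"az":0,"grip":-1},{"dx":0,"dy":0,"dz":0.018,"ax":0,"ay":0,"az":0,"grip":-1},{"dx":0,"dy":0,"dz":0.018,"ax":0,"ay":0,"az":0,"grip":-1},{"dx":0,"dy":0,"dz":0.018,"ax":0,"ay":0,"az":0,"grip":-1}]'
python3 -c "from h import *;st()"
```

```text
clock: 10.75
position: [0.5316, 0.2202, 0.054]
ee_rot: [0.0, 0.698, 0.717, -0.001]
contact_force: [1.7, -4.4, -7.0]
width: 0.0129
gripper_force: 58.9
clock: 11.08
position: [0.5316, 0.2209, 0.0505]
ee_rot: [-0.0, 0.698, 0.716, -0.0]
contact_force: [0.2, -3.6, -4.0]
width: 0.0128
gripper_force: 59.2
{'clock': 11.0833, 'position': [0.5316, 0.2209, 0.0505], 'ee_rot': [-0.0001, 0.6976, 0.7165, -0.0001], 'qpos': [0.2729, 0.4321, 1.7579, 0.0001, 0.9519, 0.2462], 'contact_force': [0.2262, -3.5728, -3.9525], 'moment': [-0.8824, -0.1407, -0.0948], 'width': 0.0128}
```

```bash
python3 -m jog '[{"dx":-0.004,"dy":0,"dz":0.003,"ax":0,"ay":0,"az":0,"grip":-1},{"dx":-0.004,"dy":0,"dz":0.005,"ax":0,"ay":0,"az":0,"grip":-1},{"dx":-0.004,"dy":0,"dz":0.005,"ax":0,"ay":0,"az":0,"grip":-1},{"dx":-0.004,"dy":0,"dz":0.005,"ax":0,"ay":0,"az":0,"grip":-1}]'
python3 -m jog '[{"dx":0,"dy":0,"dz":0.004,"ax":0,"ay":0,"az":0,"grip":-1},{"dx":0,"dy":0,"dz":0.004,"ax":0,"ay":0,"az":0,"grip":-1},{"dx":0,"dy":0,"dz":0.004,"ax":0,"ay":0,"az":0,"grip":-1}]'
python3 -c "from h import *;st()"
```

```text
clock: 11.42
position: [0.5319, 0.221, 0.0501]
ee_rot: [-0.0, 0.698, 0.716, 0.001]
contact_force: [-2.1, 3.1, 4.5]
width: 0.0127
gripper_force: 60.3
clock: 11.67
position: [0.532, 0.2209, 0.0501]
ee_rot: [-0.0, 0.698, 0.716, 0.001]
contact_force: [-3.9, 3.1, 11.6]
width: 0.0128
gripper_force: 61.3
{'clock': 11.6667, 'position': [0.532, 0.2209, 0.0501], 'ee_rot': [-0.0002, 0.6978, 0.7163, 0.0012], 'qpos': [0.2719, 0.4321, 1.7594, 0.0019, 0.9483, 0.2446], 'contact_force': [-3.8595, 3.0532, 11.6107], 'moment': [-0.1623, 0.5828, -0.1282], 'width': 0.0128}
```

The TCP is at 0.0501, which puts the underside at 28 mm with a solid upward reaction. Both pins are in and the mask is on its seats. Press slightly more, ease off, release and rise.

```bash
python3 -m jog '[{"dx":0,"dy":0,"dz":0.005,"ax":0,"ay":0,"az":0,"grip":-1},{"dx":0,"dy":0,"dz":0.005,"ax":0,"ay":0,"az":0,"grip":-1},{"dx":0,"dy":0,"dz":0.005,"ax":0,"ay":0,"az":0,"grip":-1}]'
python3 -m jog '[{"dx":0,"dy":0,"dz":-0.008,"ax":0,"ay":0,"az":0,"grip":-1},{"dx":0,"dy":0,"dz":-0.008,"ax":0,"ay":0,"az":0,"grip":-1},{"dx":0,"dy":0,"dz":-0.008,"ax":0,"ay":0,"az":0,"grip":0},{"dx":0,"dy":0,"dz":-0.008,"ax":0,"ay":0,"az":0,"grip":0.5},{"dx":0,"dy":0,"dz":-0.008,"ax":0,"ay":0,"az":0,"grip":0.5}]'
python3 -m jog '[{"dx":0,"dy":0,"dz":0,"ax":0,"ay":0,"az":0,"grip":0.5},{"dx":0,"dy":0,"dz":0,"ax":0,"ay":0,"az":0,"grip":0.5},{"dx":0,"dy":0,"dz":0,"ax":0,"ay":0,"az":0,"grip":0.5}]'
python3 -m jog '[{"dx":0,"dy":0,"dz":-0.05,"ax":0,"ay":0,"az":0,"grip":0.5},{"dx":0,"dy":0,"dz":-0.15,"ax":0,"ay":0,"az":0,"grip":0.5},{"dx":0,"dy":0,"dz":-0.3,"ax":0,"ay":0,"az":0,"grip":0.5},{"dx":0,"dy":0,"dz":-0.45,"ax":0,"ay":0,"az":0,"grip":0.5},{"dx":0,"dy":0,"dz":-0.6,"ax":0,"ay":0,"az":0,"grip":0.5}]'
python3 -m jog '[{"dx":0,"dy":0,"dz":0,"ax":0,"ay":0,"az":0,"grip":0.5},{"dx":0,"dy":0,"dz":0,"ax":0,"ay":0,"az":0,"grip":0.5}]' >/dev/null
python3 - <<'E'
from m import *
st(); d=grab("wrist","w9.png"); hole(d,.036)
cv2.imwrite("pics/s9.png",np.hstack([cv2.resize(d["img"],(400,300)),cv2.resize(grab("scene")["img"][150:270,120:280],(400,300))])[:,:,::-1])
E
```

```text
clock: 11.92
position: [0.532, 0.221, 0.05]
ee_rot: [-0.0, 0.698, 0.716, 0.001]
contact_force: [-6.0, 2.2, 19.6]
width: 0.0126
gripper_force: 62.4
clock: 12.33
position: [0.5319, 0.2197, 0.0485]
ee_rot: [-0.0, 0.698, 0.716, -0.0]
contact_force: [0.5, 0.1, -0.2]
width: 0.0485
gripper_force: 0.0
clock: 12.58
position: [0.5318, 0.2198, 0.0487]
ee_rot: [-0.0, 0.698, 0.716, -0.0]
contact_force: [0.8, -0.4, -0.1]
width: 0.0643
gripper_force: 0.0
clock: 13.0
position: [0.5314, 0.2197, 0.2003]
ee_rot: [-0.0, 0.698, 0.716, -0.0]
contact_force: [1.2, 0.2, 0.3]
width: 0.0642
gripper_force: 0.0
{'clock': 13.1667, 'position': [0.5334, 0.2203, 0.2018], 'ee_rot': [0.0015, 0.6976, 0.7164, 0.0027], 'qpos': [0.2711, 0.2934, 1.5545, 0.0, 1.2875, 0.2445], 'contact_force': [-0.7086, -0.2401, -0.1765], 'moment': [-0.0353, 0.0012, -0.0229], 'width': 0.064}
hole [529.8 305.3] [11.3 11.3]
```

View pics/s9.png

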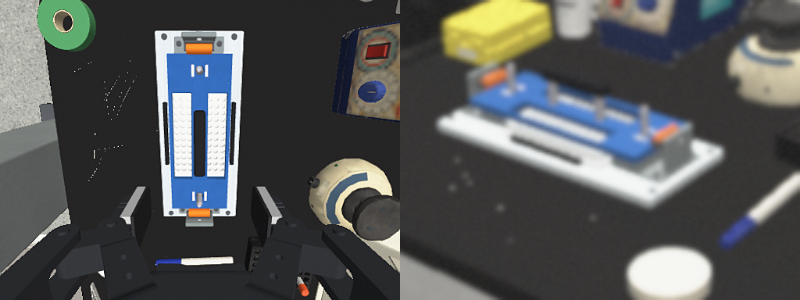

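Left (wrist): the mask lies on the nest with pins through both holes at (199,70) and (199,197), and the orange rollers are outside its ends. Right (scene): it is flat, with the pins standing proud and the marker and dish undisturbed.

```bash
python3 -c "from rig import manip;print(manip.sign_off())"
```

```text
the job is handed in; nothing more can be done
None
```

The row mask is on both pins, pressed past the rollers, lying flat on the seats and released; the job was handed in at about 13 s, the wrist force readings stayed under 20 N or so, and nothing touched the rack, dish or marker.

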